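# Open the light-sensor iris to its stop, then close it down to the set marker

## Robot

A 6-joint arm with a two-finger parallel gripper is mounted at the origin on the work surface. World frame = base frame: x ahead of the robot, y to its left, z up, the work surface at z = 0. Lengths are in m, angles in rad, forces in N, time in s.
With the tool pointing down it reaches from about 0.325 to 0.775 m from the base axis. Payload 5.5 kg.
Tool frame: the origin (TCP) lies on the centre line of the jaws, within the pads' length; the fingertips stand 14 mm ahead of it and the grasp point (between the pads) lies 5 mm behind it; z points along the fingers, y is the direction in which the jaws open and shut (so a half turn about z gives the same grasp; the last joint's range is limited). The gripper opens to 85 mm and grips with 20 to 120 N. Pads are 22 mm wide; open, the fingers measure 114 mm over their backs; the gripper's body (76 mm by 85 mm) begins 54 mm behind the grasp point. The pads swing forward as they close: fully open they stand 13 mm farther back than shut.
Start: joints at [-1.267, 0.091, 1.231, -0, 1.82, -0.057], TCP at [0.212, -0.561, 0.245] pointing down, gripper open.
Joint ranges: [-2.87, 2.87], [-0.86, 2.18], [0.17, 2.46], [-1.51, 4.65], [0.06, 2.69], [-2.65, 2.65]. Speed limits (rad/s): [2.57, 2.57, 3.01, 3.14, 3.14, 3.14].

## Interface

Orientations are given as a 3x3 rotation matrix whose columns are the frame's x, y, z axes.
In Python, from plant import manip, eoat, planner, telemetry, optics, job gives the robot as it stands. Calls block until the motion is done:
- manip.goto(position, orientation): joint-space move of the TCP to a pose.
- manip.move_straight(position, vel=0.15, ori=None, stop_force=None): straight line of the TCP; ori=None keeps the orientation; vel is the mean speed in m/s. With stop_force (N) it stops when the force on the tool has changed by that much, and returns True; else False.
- manip.set_joints(angles): joint-space move.
- eoat.set_gripper(opening): opening from 0.0 (shut) to 1.0 (fully open); the grip force is fixed at half the most; returns when the fingers have stopped.
- manip.dwell(seconds).
- planner.inverse_kinematics(position, orientation): joint angles nearest the present ones, or None.
- telemetry.observe(): the state.
- optics.capture(name): name is "scene" or "top" or "wrist"; returns a dict with "pixels" (480x640x3 uint8, red, green, blue), "vertical_fov" (degrees; the focal length in pixels is half the picture's height over the tangent of half this angle, whatever the lens; pixels are square), "cx", "cy" (the principal point, pixels), "dist" ([k1, k2, p1, p2, k3] as OpenCV has them; the pictures are not rectified), "R" (3x3) and "t" (3): a world point X has camera coordinates R X + t; the wrist camera has in their place "T_tool_cam" (4x4, takes a point from camera to tool coordinates, whose origin is the TCP and whose axes are the flange's). Camera axes: x right, y down, z forward; pixel columns grow to the right and rows downward; lengths in m; the calibration is good to about 2 mm. A picture is of the moment at which its call begins: read the wrist's pose just before it. There is no depth.
A pose or a line that the arm cannot do raises manip.PlanningError and nothing moves.
- job.hand_in(): hands the job in, once; it reports no verdict.
The state is a dict: "clock": time; "qpos": joint angles; "dq": joint speeds; "tau": joint torques, N m; "position": TCP position; "orientation": TCP orientation; "ft_force": force on the tool from outside, world axes, zero at the start; "moment": the same for the moment, N m; "gripper_width": opening from 0.0 (shut) to 1.0 (fully open).
Only numpy, scipy, OpenCV 4.12 (cv2) and the standard library are available. Lean on these libraries where they do the work, as an engineer would, in place of code of your own. Each camera call takes 0.05 s, during which the arm holds its last target.

## Task

On the bench stands a light-sensor iris: a flat ring with a lever over a curved scale. With your fingertips, gently push the lever's upright pin all the way round to the open stop (the end of the scale with the big dot), then push it back the other way until the lever's pointer lines up with the set marker that sits on the scale, and leave it there. Only push the lever: do not shift or lift the stand, do not move the set marker, and leave the battery, breadboard, parts tray and screwdriver where they are.

Things in the scene. Friction and masses are not known exactly. Their poses are not given: they have to be found in the camera images.
- iris_stand: Free-standing iris stand, 3 to 4.5 kg; slides if pushed much over 15 N. Origin on the ring's vertical axis, at the underside (table level), z up. Steel base plate 12 mm thick, x -130 to +70 mm, y -120 to +120 mm. Aluminium ring 98 mm across on a black housing, top 36 mm above the table; connector block 30 mm high at +x. Two stop posts, 8 mm thick, 34 mm high, 60 mm from the axis, end the lever's travel.
- ring_center (a point): On the ring axis, 32 mm above the table. Around it, on the plate's -x half, lies the scale: a white arc of 96 to 114 mm radius, flat on the plate, with 13 black marks 10 degrees apart, every third one longer; a big black dot (15 mm) beyond its open end, a small dot (5 mm) beyond its closed end.
- iris_lever (a joint): Angle of ring and lever in rad: 0 at the open stop, 2.09 (120 degrees) at the closed stop; grows counter-clockwise seen from above. In the iris_stand frame the lever points from the axis in the direction 120 degrees + this angle (counter-clockwise from its +x axis). Dry friction (2 N at the pin): it stays where left.
- lever_pin (a point): Centre of the top of the lever's upright steel pin, 80 mm above the table, 75 mm from the ring axis. The pin is a 12 mm thick cylinder that rises from the flat lever (10 mm wide, its top 30 mm above the table); it is free to be pushed sideways between 38 and 80 mm above the table.
- lever_pointer (a point): Point in front of the slim pointer (3 mm wide) at the outer end of the lever, 93 mm from the ring axis and 27 mm above the table.
- set_marker (a joint): Angle of the set marker in rad, measured exactly like iris_lever: lever and marker line up when both angles are equal. The marker is stiff (about 7 N to shift) and must stay put; it lies between 0.5 and 1.6.
- marker_nose (a point): Point just inside the 3 mm wide nose of the set marker, 93 mm from the ring axis and 27 mm above the table; it coincides with lever_pointer when the two line up. The marker is a dark steel block 12 mm wide, reaching from 95 to 127 mm from the axis, its top 30 mm above the table: fingers above 36 mm pass over it.
- battery_mid (a point): Bystander: middle of a loose block battery standing upright, 26 x 17 x 48 mm, on the table beside the stand's -y edge.
- breadboard_mid (a point): Bystander: middle of a loose ivory breadboard lying flat, 55 x 165 x 9 mm (two chips on it, 14 mm high), beyond the stand's +x edge.
- tray_mid (a point): Bystander: middle of a loose clear open tray of small electronic parts, 120 x 90 x 45 mm, beside the stand's +y edge.
- screwdriver_grip (a point): Bystander: middle of the handle of a loose screwdriver, 160 mm long, lying on the table along the stand's -x edge, nearest the robot.

How it is judged:
On the way, in this order (a step that is already met when the one before it is completed fails the run):
1. the lever is pushed to the open stop (value of joint iris_lever below 0.05 rad), for 0.2 s.
2. the lever is closed down to the set marker (horizontal distance between lever_pointer and marker_nose below 0.006 m), for 0.2 s.
At the end, for the whole second after the job is handed in: The lever, having been at the open stop (within 0.05 rad), stands still with its pointer within 6 mm of the set marker's line (under 4 degrees); the stand has not shifted more than 12 mm, the marker not more than 14 mm, and no bystander more than 30 mm (horizontal distance between lever_pointer and marker_nose below 0.006 m and velocity of joint iris_lever between -0.02 and 0.02 rad/s and not (distance of iris_stand from where it was at the start of the episode above 0.012 m) and distance of marker_nose from where it was at the start of the episode below 0.014 m and distance of each of battery_mid, breadboard_mid, tray_mid, screwdriver_grip from where it was at the start of the episode below 0.03 m); the robot touches nothing.
It fails at once if the iris stand is shifted by more than 12 mm, lifted or tipped (distance of iris_stand from where it was at the start of the episode above 0.012 m or height (world z) of iris_stand above 0.006 m or angle between iris_stand's own z axis and vertical above 0.06 rad).
It fails at once if the set marker is moved (more than 14 mm) (distance of marker_nose from where it was at the start of the episode above 0.014 m).
It fails at once if a bystander is moved by more than 30 mm or lifted, or the battery is knocked over (distance of any of battery_mid, breadboard_mid, tray_mid, screwdriver_grip from where it was at the start of the episode above 0.03 m or angle between battery_mid's own z axis and vertical above 0.5 rad).
It fails at once if the iris is pushed or squeezed with more than 25 N (contact force between the arm and iris_stand above 25 N).
It also fails if it takes over 61 s, if anything falls off the work surface, if the arm or the gripper's body presses on something with over 40 N, if the wrist force passes 120 N, or if a joint passes its speed limit or range.

## Working session

There is one attempt and no reset: what is moved stays moved. The work goes in short steps, each a Python script; the robot and the scene stay as the last script left them, time stands still between calls to the robot, and variables do not carry over. Pictures are saved under pics/ and viewed, and the job is handed in when it is done.

```bash
ls; mkdir -p pics
python3 - <<'E'
from plant import manip, eoat, planner, telemetry, optics, job
import cv2,pickle
s=telemetry.observe();print(s['clock'],s['position'],s['gripper_width'])
for n in ("scene","top","wrist"):
    c=optics.capture(n);pickle.dump((c,s),open(f'{n}0.pkl','wb'))
    cv2.imwrite(f'pics/{n}0.png',c['pixels'][:,:,::-1])
    print(n,{k:v for k,v in c.items() if k!='pixels'})
E
```

```text
pics
0.0 [ 0.21174612 -0.56111603  0.24412743] 0.9992287904450823
scene {'vertical_fov': 49.99286006127204, 'cx': 316.80331261302047, 'cy': 245.67189100081762, 'dist': array([-0.13072295,  0.        ,  0.        ,  0.        ,  0.        ]), 'R': array([[ 0.8443425 ,  0.53556428,  0.01602045],
       [ 0.42061237, -0.64400016, -0.63902194],
       [-0.33192015,  0.54629178, -0.76902166]]), 't': array([-0.53655496, -0.13637215,  1.0254323 ])}
top {'vertical_fov': 45.91593172922497, 'cx': 313.9572681521429, 'cy': 236.622762297156, 'dist': array([-0.15198067,  0.        ,  0.        ,  0.        ,  0.        ]), 'R': array([[ 0.0290208 , -0.99957231, -0.0036041 ],
       [-0.99464807, -0.02851977, -0.0993068 ],
       [ 0.09916154,  0.00646678, -0.99505034]]), 't': array([0.03666821, 0.56671624, 1.09497573])}
wrist {'vertical_fov': 68.48678716885958, 'cx': 319.06880164040626, 'cy': 238.84634181426358, 'dist': array([-0.00471968,  0.        ,  0.        ,  0.        ,  0.        ]), 'T_tool_cam': array([[-2.14815928e-03, -9.55625737e-01, -2.94575688e-01,
         7.53565249e-02],
       [ 9.99997642e-01, -2.14686002e-03, -3.27791921e-04,
        -5.64691825e-04],
       [-3.19166370e-04, -2.94575698e-01,  9.55628095e-01,
        -1.29361536e-01],
       [ 0.00000000e+00,  0.00000000e+00,  0.00000000e+00,
         1.00000000e+00]])}
```

View pics/top0.png

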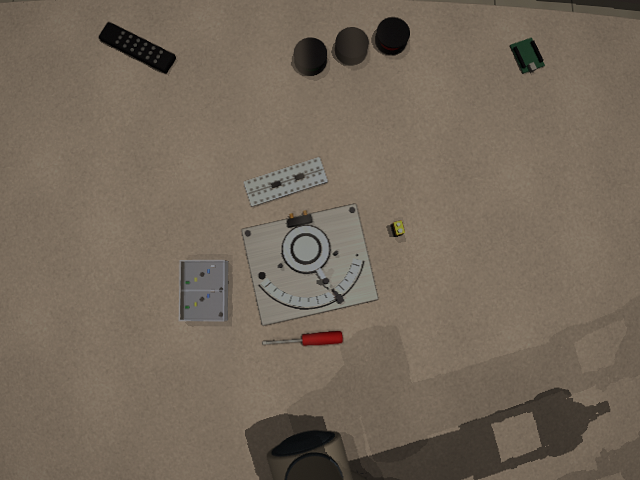

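View pics/scene0.png

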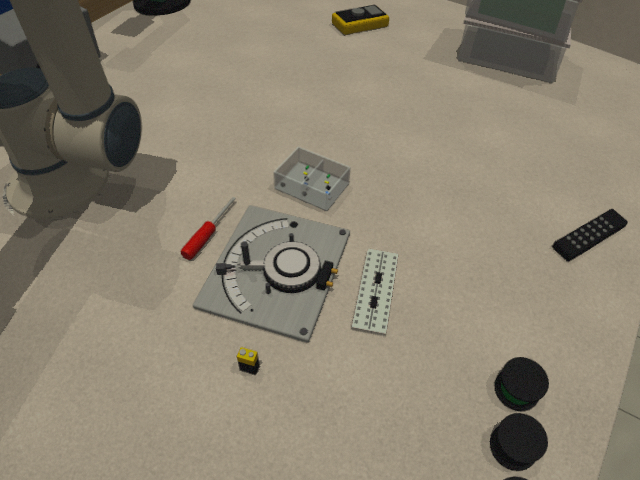

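Run:
```python
import cv2
a=cv2.imread('pics/top0.png')[190:335,225:405];cv2.imwrite('pics/topz.png',cv2.resize(a,None,fx=4.4,fy=4.1,interpolation=2) if 0 else cv2.resize(a,None,fx=4,fy=4,interpolation=2))
a=cv2.imread('pics/scene0.png')[195:350,180:380];cv2.imwrite('pics/scenez.png',cv2.resize(a,None,fx=3.8,fy=3.8,interpolation=2))
```

```text
(no output)
```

View pics/topz.png

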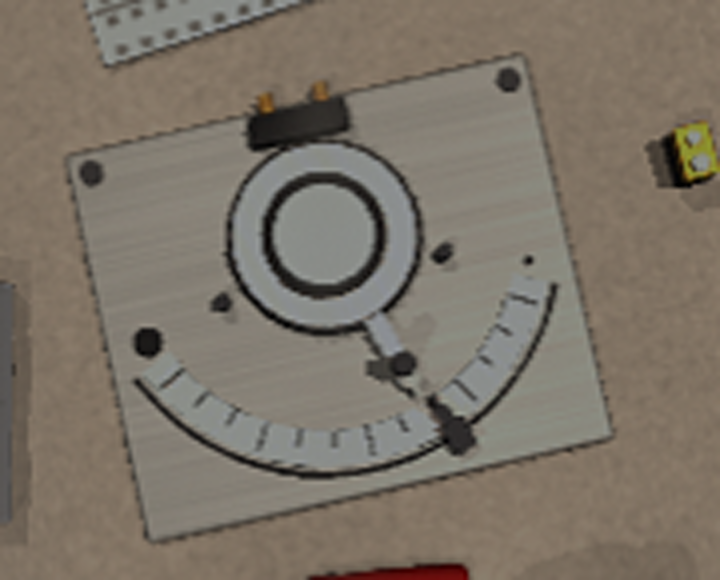

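View pics/scenez.png

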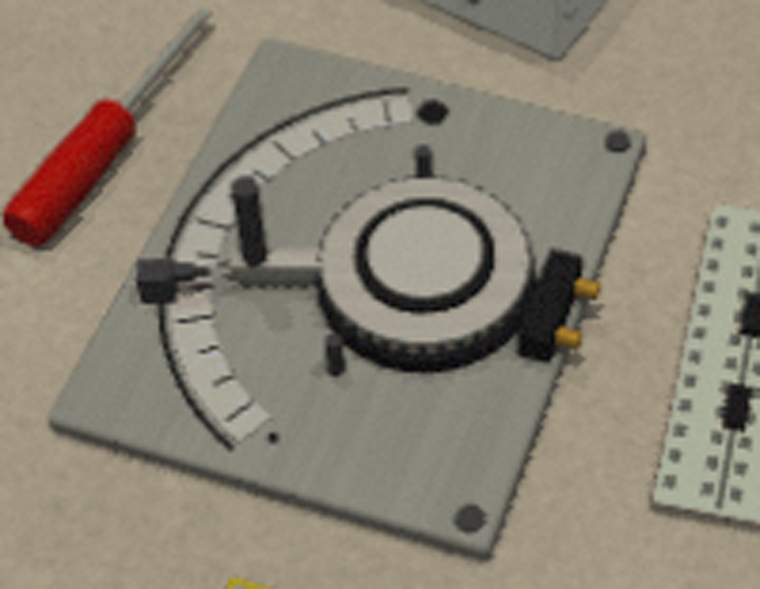

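```bash
cat > h.py <<'E'
import numpy as np,cv2,pickle
def ray(c,px,R=None,t=None):
    f=c['pixels'].shape[0]/2/np.tan(np.radians(c['vertical_fov'])/2)
    K=np.array([[f,0,c['cx']],[0,f,c['cy']],[0,0,1]])
    u=cv2.undistortPoints(np.array(px,float).reshape(-1,1,2),K,c['dist']).reshape(-1,2)
    R=c['R'] if R is None else R; t=c['t'] if t is None else t
    d=np.c_[u,np.ones(len(u))]@R
    return -R.T@t,d
def plane(c,px,z,R=None,t=None):
    o,d=ray(c,px,R,t); return o+d*((z-o[2])/d[:,2])[:,None]
def wristRT(c,s):
    T=np.eye(4);T[:3,:3]=s['orientation'];T[:3,3]=s['position'];W=np.linalg.inv(T@c['T_tool_cam']);return W[:3,:3],W[:3,3]
def rigid(m,w):
    mc,wc=m.mean(0),w.mean(0);a=m-mc;b=w-wc
    th=np.arctan2((a[:,0]*b[:,1]-a[:,1]*b[:,0]).sum(),(a*b).sum())
    R=np.array([[np.cos(th),-np.sin(th)],[np.sin(th),np.cos(th)]])
    return th,R,wc-R@mc
E
python3 - <<'E'
from h import *
c,s=pickle.load(open('top0.pkl','rb'))
Z=lambda p:np.array(p)/4+[225-.375,190-.375]
w=plane(c,Z([(68,157),(523,55),(612,436),(152,541)]),.012)[:,:2]
m=np.array([(70,120),(70,-120),(-130,-120),(-130,120)])/1e3
th,R,t=rigid(m,w);print(np.degrees(th),t,(w-(m@R.T+t))*1e3)
def show(n,p,z):
    q=plane(c,Z([p]),z)[0,:2];l=R.T@(q-t);print(n,q,l*1e3,np.degrees(np.arctan2(l[1],l[0]))%360-120,np.hypot(*l)*1e3)
show('ring',(323,236),.036);show('pin',(403,363),.08);show('markerblk',(458,436),.03);show('nose',(432,402),.027)
show('dot',(148,342),.012);show('sdot',(528,260),.012);show('post',(221,303),.034);show('post',(443,253),.034)
c2,s=pickle.load(open('scene0.pkl','rb'))
Z2=lambda p:np.array(p)/3.8+[180-.37,195-.37]
for p,z in (((245,185),.08),((425,255),.036),((432,111),.012)):
  q=plane(c2,Z2([p]),z)[0,:2];l=R.T@(q-t);print(q,l*1e3,np.degrees(np.arctan2(l[1],l[0]))%360-120)
E
```

```text
14.424626002426987 [0.54146052 0.06832951] [[-0.78114666 -2.35505963]
 [-2.04824509  1.660736  ]
 [ 0.89537962  2.71304931]
 [ 1.93401212 -2.01872568]]
ring [0.54047775 0.06911758] [-0.75547664  1.00803613] 6.849868240776601 1.2597149622263981
pin [0.47834095 0.02883107] [-70.96911428 -22.52983143] 77.61254401897395 74.4594418909715
markerblk [4.44467824e-01 8.09457449e-05] [-110.93625893  -41.93563383] 80.70737300389544 118.59785381591094
nose [0.46077598 0.01319085] [-91.87643854 -33.30147108] 79.92352034804588 97.72547229208928
dot [0.48658779 0.15561107] [-31.40055813  98.19924642] -12.267608608925684 103.09746383438659
sdot [ 0.53321161 -0.03353148] [-33.36308266 -96.59509343] 130.94554468972072 102.1944585586327
post [0.50618525 0.11824954] [-21.72787387  57.13363919] -9.178233645508882 61.125716598045294
post [0.53394334 0.00991241] [-21.83227607 -54.70299774] 128.24277814411118 58.89877960970875
[0.47897317 0.0275366 ] [-70.67927581 -23.94098006] 78.71262896339732
[0.54320644 0.06592867] [ 1.09281697 -2.76008212] 171.60041540785738
[0.4857672  0.15553167] [-32.2150644  98.3267635] -11.859511448239417
```

```bash
cat >> h.py <<'E'
C=np.array([.5412,.0687]); YAW=np.radians(14.2)
def ori(th,sg):  # tool x radial outward*sg at lever angle th(deg)
    a=np.radians(120+th)+YAW; x=sg*np.array([np.cos(a),np.sin(a),0]); z=np.array([0,0,-1.]); return np.c_[x,np.cross(z,x),z]
def pinpos(th,r=.075,z=.062):
    a=np.radians(120+th)+YAW; return np.array([*(C+r*np.array([np.cos(a),np.sin(a)])),z])
E
python3 - <<'E'
from h import *
from plant import planner
for sg in (1,-1):
  for th in (-12,0,30,60,90):
    for z in (.062,.2):
      q=planner.inverse_kinematics(pinpos(th,z=z),ori(th,sg)); print(sg,th,z,None if q is None else np.round(q,2))
E
```

```text
1 -12 0.062 [ 0.19 -0.09  1.73 -0.    1.49 -0.37]
1 -12 0.2 [ 0.19 -0.13  1.53 -0.    1.74 -0.37]
1 0 0.062 [ 0.18 -0.13  1.77 -0.    1.5  -0.59]
1 0 0.2 [ 0.18 -0.17  1.57 -0.    1.75 -0.59]
1 30 0.062 [ 0.12 -0.2   1.84 -0.    1.5  -1.18]
1 30 0.2 [ 0.12 -0.25  1.63 -0.    1.76 -1.18]
1 60 0.062 [ 0.03 -0.22  1.85 -0.    1.51 -1.78]
1 60 0.2 [ 0.03 -0.26  1.64 -0.    1.76 -1.78]
1 90 0.062 [-0.04 -0.17  1.81 -0.    1.5  -2.38]
1 90 0.2 [-0.04 -0.22  1.61 -0.    1.75 -2.38]
-1 -12 0.062 None
-1 -12 0.2 None
-1 0 0.062 [ 0.18 -0.13  1.77 -0.    1.5   2.55]
-1 0 0.2 [ 0.18 -0.17  1.57 -0.    1.75  2.55]
-1 30 0.062 [ 0.12 -0.2   1.84 -0.    1.5   1.96]
-1 30 0.2 [ 0.12 -0.25  1.63 -0.    1.76  1.96]
-1 60 0.062 [ 0.03 -0.22  1.85 -0.    1.51  1.36]
-1 60 0.2 [ 0.03 -0.26  1.64 -0.    1.76  1.36]
-1 90 0.062 [-0.04 -0.17  1.81 -0.    1.5   0.76]
-1 90 0.2 [-0.04 -0.22  1.61 -0.    1.75  0.76]
```

Run:
```python
from h import *
from plant import manip,eoat,telemetry,optics
manip.goto(pinpos(78,z=.2),ori(78,1)); eoat.set_gripper(.5)
s=telemetry.observe();c=optics.capture('wrist');pickle.dump((c,s),open('wrist1.pkl','wb'))
cv2.imwrite('pics/wrist1.png',c['pixels'][:,:,::-1]);print(s['clock'],s['position'],pinpos(78,z=.2),s['gripper_width'],s['ft_force'])
```

```text
2.9583 [0.47773619 0.02865609 0.19998617] [0.47773551 0.02873428 0.2       ] 0.5011819872179305 [ 0.22210278 -0.58633391  0.14491352]
```

View pics/wrist1.png

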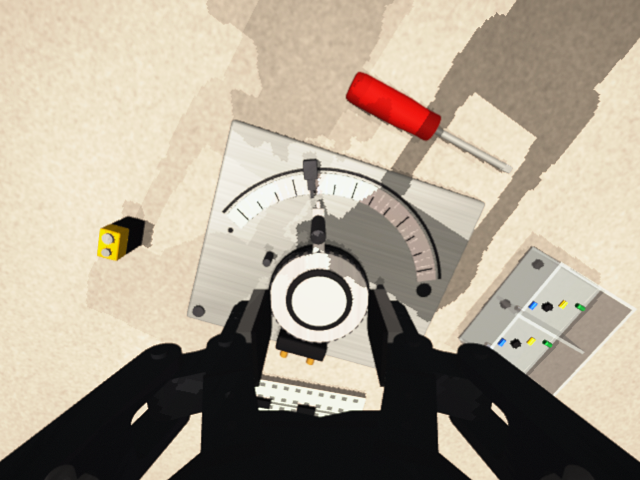

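Run:
```python
from h import *
c,s=pickle.load(open('wrist1.pkl','rb'));R,t=wristRT(c,s)
a=c['pixels'][140:330,210:450,::-1];cv2.imwrite('pics/w1z.png',cv2.resize(a,None,fx=3.2,fy=3.1,interpolation=2)if 0 else cv2.resize(a,None,fx=3,fy=3,interpolation=2))
def show(n,p,z):
    q=plane(c,[p],z,R,t)[0,:2];l=q-C;print(n,q.round(4),np.degrees(np.arctan2(l[1],l[0])-YAW)%360-120,np.hypot(*l)*1e3)
show('ring',(319,300),.036);show('pin',(318,222),.08);show('nose',(313,193),.027);show('ptr',(319,203),.027);show('blk',(310.5,168),.03)
show('dot',(424,290),.012);show('sdot',(230,230),.012)
```

```text
ring [0.5408 0.0684] 82.25402711985788 0.48865811466723696
pin [0.4687 0.0224] 78.355025368805 85.96138323263793
nose [0.4609 0.0122] 80.9094080606638 98.21903386598802
ptr [0.4655 0.0212] 77.88950229514529 89.31941963003653
blk [ 0.4436 -0.0009] 81.28387982303573 119.87491837541023
dot [0.4869 0.157 ] -12.609402599133603 103.60582215533519
sdot [ 0.534  -0.0341] 131.80884372033498 103.04849317150229
```

View pics/w1z.png

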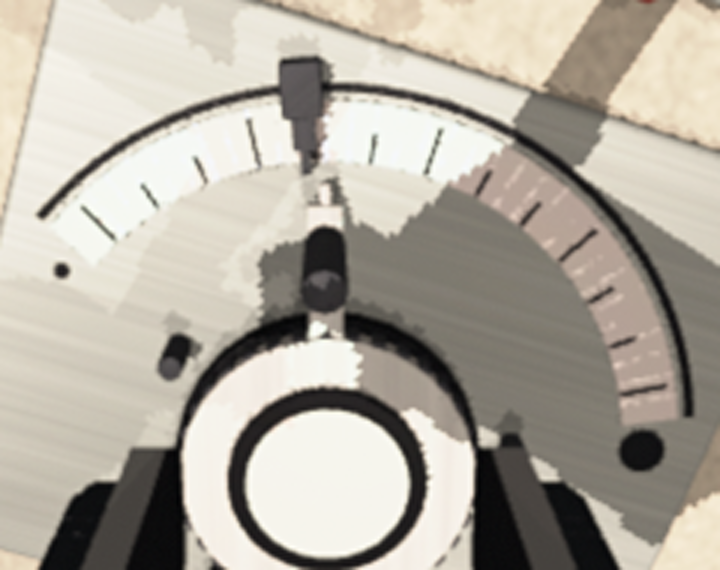

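Run:
```python
from h import *
from plant import manip,eoat,telemetry,optics
eoat.set_gripper(.4)
r=manip.move_straight(pinpos(78,z=.1),vel=.12,stop_force=5)
r2=manip.move_straight(pinpos(78),vel=.05,stop_force=5)
s=telemetry.observe();c=optics.capture('wrist');pickle.dump((c,s),open('wrist2.pkl','wb'))
cv2.imwrite('pics/wrist2.png',c['pixels'][:,:,::-1]);print(r,r2,s['clock'],s['position'],s['gripper_width'],s['ft_force'])
c=optics.capture('scene');cv2.imwrite('pics/scene2.png',cv2.resize(c['pixels'][120:370,130:400,::-1],None,fx=2.2,fy=2.2))
```

```text
False False 5.15 [0.4779501  0.02873455 0.06230949] 0.4013374918656632 [0.12408679 0.25018056 0.00391129]
```

View pics/wrist2.png

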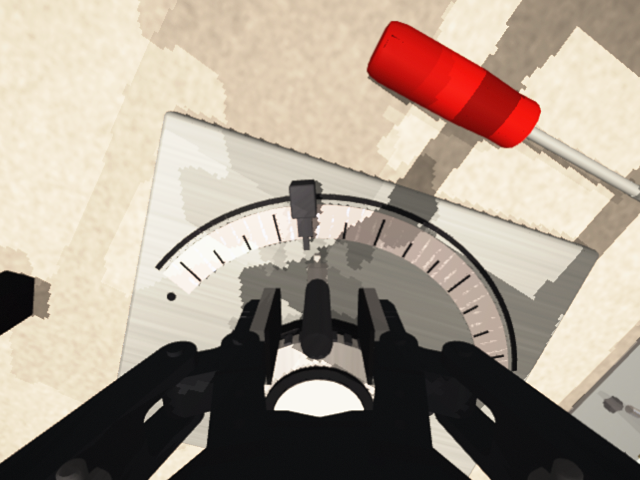

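View pics/scene2.png

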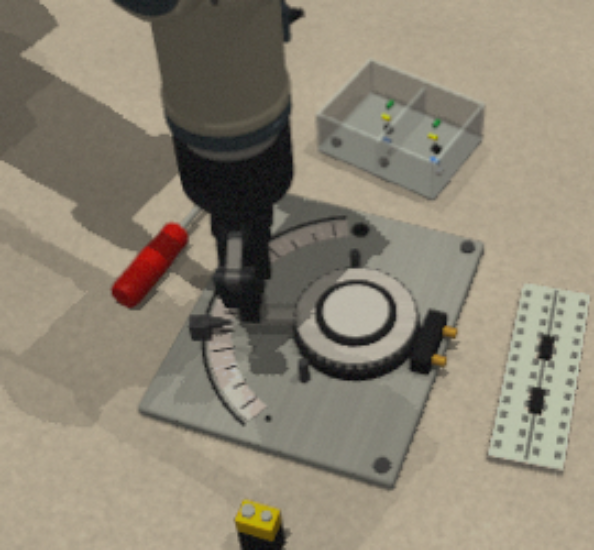

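```bash
cat >> h.py <<'E'
def sweep(manip,telemetry,a,b,n,vel,sf):
    for th in np.linspace(a,b,n+1)[1:]:
        r=manip.move_straight(pinpos(th),vel=vel,ori=ori(th,1),stop_force=sf)
        s=telemetry.observe();print(round(th,1),r,round(s['clock'],2),s['ft_force'].round(1))
        if r:break
    l=np.array(s['position'])[:2]-C; return np.degrees(np.arctan2(l[1],l[0])-YAW)%360-120
E
python3 - <<'E'
from h import *
from plant import manip,eoat,telemetry,optics
print(sweep(manip,telemetry,78,0,8,.05,7))
s=telemetry.observe();c=optics.capture('wrist');pickle.dump((c,s),open('wrist3.pkl','wb'))
cv2.imwrite('pics/wrist3.png',c['pixels'][:,:,::-1])
E
```

```text
68.2 False 5.66 [ 0.3 -0.   0.5]
58.5 False 6.07 [-0.3  0.1  0.1]
48.8 False 6.47 [-0.2  0.1  0.3]
39.0 False 6.88 [ 1.2 -0.  -0.2]
29.2 False 7.29 [0.3 0.6 0.2]
19.5 False 7.7 [ 0.5  0.1 -0.5]
9.8 False 8.11 [-0.2 -0.4  0.7]
0.0 False 8.52 [-0.  -0.2 -0.1]
0.08897242972351194
```

View pics/wrist3.png

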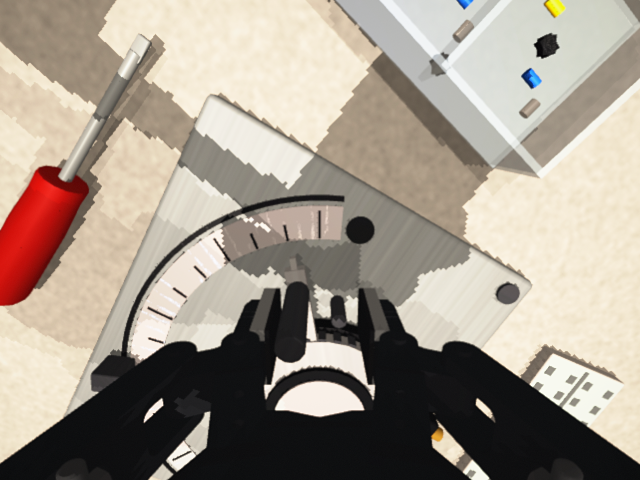

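Run:
```python
from h import *
from plant import manip,eoat,telemetry,optics
print(sweep(manip,telemetry,0,-14,7,.015,6))
manip.dwell(.3)
s=telemetry.observe();print(s['clock'],s['ft_force']);c=optics.capture('wrist');pickle.dump((c,s),open('wrist4.pkl','wb'))
cv2.imwrite('pics/wrist4.png',c['pixels'][:,:,::-1])
```

```text
-2.0 False 8.89 [-1.3 -1.   1.1]
-4.0 False 9.22 [-1.5 -0.9  1.2]
-6.0 False 9.54 [-0.1 -1.1  0.7]
-8.0 False 9.87 [-0.5 -1.   1.1]
-10.0 True 10.07 [ 0.3 -0.8 -0.2]
-8.484481456598914
10.375 [ 0.16560371  0.51981313 -0.68953291]
```

View pics/wrist4.png

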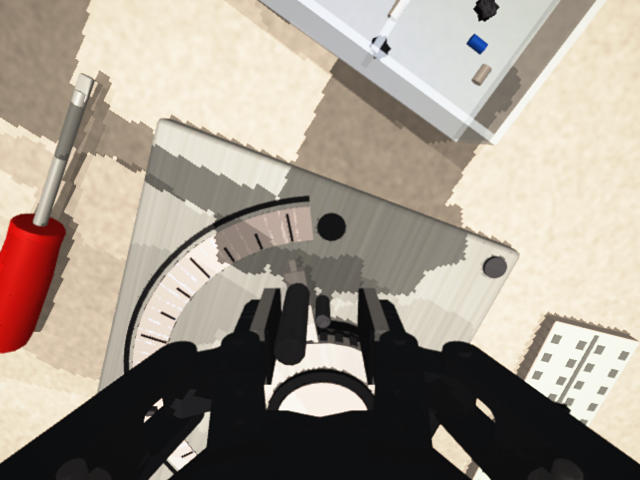

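Run:
```python
from h import *
c,s=pickle.load(open('wrist4.pkl','rb'));R,t=wristRT(c,s)
a=c['pixels'][180:380,220:420,::-1];cv2.imwrite('pics/w4z.png',cv2.resize(a,None,fx=3,fy=3,interpolation=2))
def show(n,p,z):
    q=plane(c,[p],z,R,t)[0,:2];l=q-C;print(n,q.round(4),np.degrees(np.arctan2(l[1],l[0])-YAW)%360-120,np.hypot(*l)*1e3)
show('ptr',(292,262),.027);show('mark0',(290,228),.012);show('dot',(331.5,227),.012);show('mark1',(259,241),.012)
```

```text
ptr [0.4784 0.1329] 0.17945424957619593 89.7949421350052
mark0 [0.4693 0.1427] -0.025553229799328392 103.22671729739834
dot [0.4868 0.1556] -12.160443870317849 102.49328464267545
mark1 [0.4597 0.1274] 10.052235936832403 100.44441015250248
```

View pics/w4z.png

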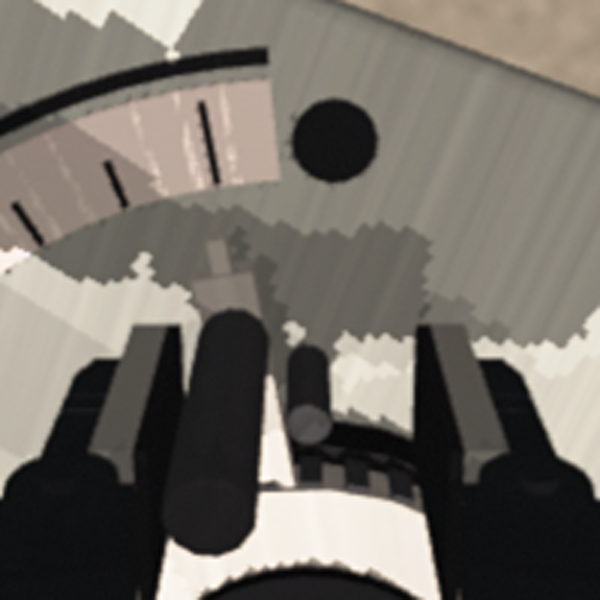

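Run:
```python
from h import *
from plant import manip,eoat,telemetry,optics
print(sweep(manip,telemetry,-8.5,84,9,.05,7))
manip.dwell(.2)
s=telemetry.observe();print(s['clock'],s['ft_force']);c=optics.capture('wrist');pickle.dump((c,s),open('wrist5.pkl','wb'))
a=c['pixels'][180:380,220:420,::-1];cv2.imwrite('pics/w5z.png',cv2.resize(a,None,fx=3,fy=3,interpolation=2))
```

```text
1.8 False 10.84 [-0.4  0.1 -0.2]
12.1 False 11.26 [-0.2  1.   0.2]
22.3 False 11.68 [-0.1  0.4  0.3]
32.6 False 12.09 [-0.1  0.1  0.7]
42.9 False 12.51 [-0.1  0.9 -0.5]
53.2 False 12.93 [-0.9  0.8 -0.4]
63.4 False 13.34 [ 0.4 -0.1  0.4]
73.7 False 13.76 [ 0.3 -0.2 -0.2]
84.0 False 14.18 [-0.5 -0.5  0.7]
83.90335721808219
14.375 [-1.22920894  0.4618038   0.63788763]
```

View pics/w5z.png

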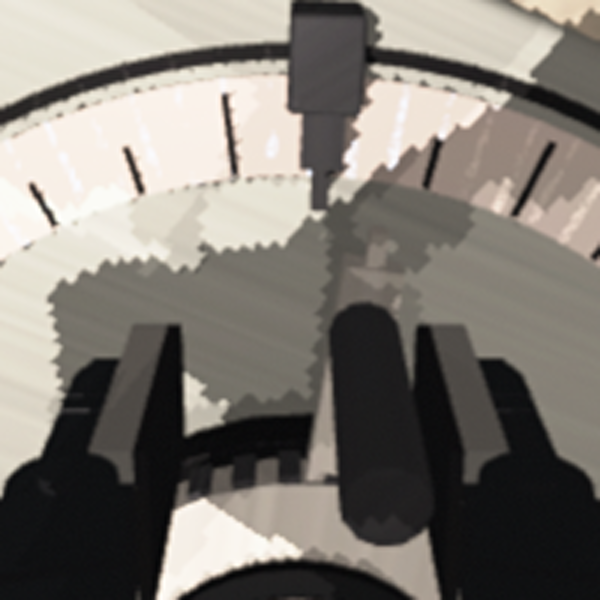

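Pin rests on the right pad; pointer tip at about (376,240) in the zoom, marker nose at (319,205), stop a few degrees short. Measure both.

Run:
```python
from h import *
c,s=pickle.load(open('wrist5.pkl','rb'));R,t=wristRT(c,s)
def show(n,p,z):
    p=np.array(p)/3+[220-.33,180-.33]
    q=plane(c,[p],z,R,t)[0,:2];l=q-C;print(n,q.round(4),np.degrees(np.arctan2(l[1],l[0])-YAW)%360-120,np.hypot(*l)*1e3)
show('ptr',(376,240),.027);show('nose',(319,205),.027);show('blk',(327,110),.03);show('mark80?',(438,155),.012);show('mark90',(230,130),.012)
```

```text
ptr [0.4634 0.0246] 75.36801873340667 89.4265015248403
nose [0.4644 0.0133] 81.60269763284509 94.65002976859823
blk [0.4506 0.0039] 81.36689282467279 111.40519277698235
mark80? [0.448  0.0275] 69.67466784887472 101.89449904246598
mark90 [ 0.467  -0.0042] 90.27978883256196 104.02213568196211
```

Run:
```python
from h import *
from plant import manip,eoat,telemetry,optics
print(sweep(manip,telemetry,84,90,3,.015,7))
manip.dwell(.3)
s=telemetry.observe();print(s['clock'],s['ft_force']);c=optics.capture('wrist');pickle.dump((c,s),open('wrist6.pkl','wb'))
a=c['pixels'][180:380,220:420,::-1];cv2.imwrite('pics/w6z.png',cv2.resize(a,None,fx=3,fy=3,interpolation=2))
```

```text
86.0 False 14.75 [-0.8  1.4  0.9]
88.0 False 15.07 [-0.7  1.8  0.9]
90.0 False 15.4 [-0.4  0.1  0.4]
90.05692105534328
15.7 [-0.70628075 -0.43171312  0.34346317]
```

View pics/w6z.png

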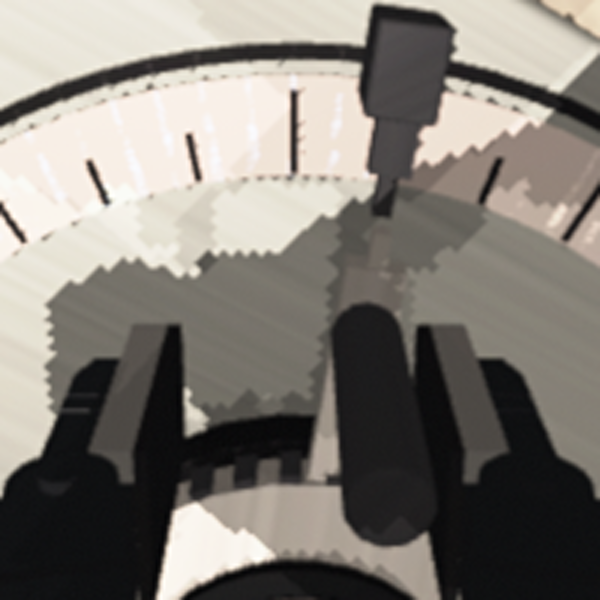

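The pointer (380,235) now sits directly under the nose (383,210). I'll back off so neither pad touches the pin, lift clear and check from above.

Run:
```python
from h import *
from plant import manip,eoat,telemetry,optics
manip.move_straight(pinpos(82),vel=.04,ori=ori(82,1),stop_force=7)
manip.move_straight(pinpos(82,z=.2),vel=.1,stop_force=7)
manip.dwell(.3)
s=telemetry.observe();print(s['clock'],s['position'],s['ft_force']);c=optics.capture('wrist');pickle.dump((c,s),open('wrist7.pkl','wb'))
a=c['pixels'][140:340,210:430,::-1];cv2.imwrite('pics/w7z.png',cv2.resize(a,None,fx=3,fy=3,interpolation=2))
c=optics.capture('top');cv2.imwrite('pics/top7.png',c['pixels'][:,:,::-1])
```

```text
17.9917 [0.48059528 0.02439291 0.19974829] [ 0.03547576 -0.10481004 -0.40447679]
```

View pics/w7z.png

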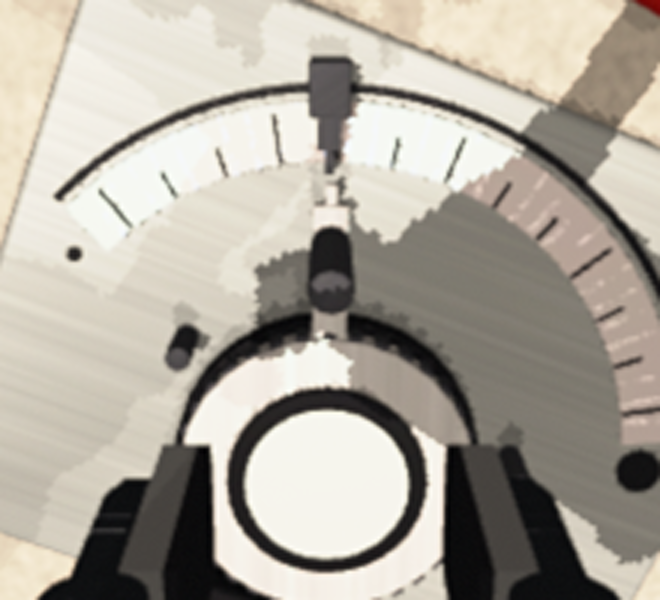

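View pics/top7.png

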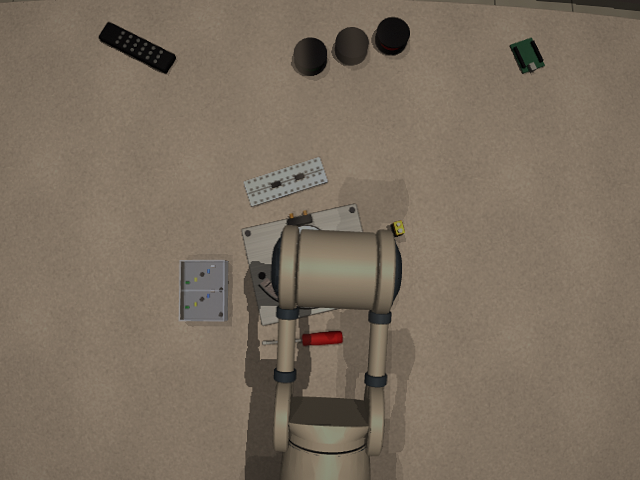

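Run:
```python
from h import *
from plant import job,telemetry
c,s=pickle.load(open('wrist7.pkl','rb'));R,t=wristRT(c,s)
def show(n,p,z):
    p=np.array(p)/3+[210-.33,140-.33]
    q=plane(c,[p],z,R,t)[0,:2];l=q-C;print(n,q.round(4),np.degrees(np.arctan2(l[1],l[0])-YAW)%360-120,np.hypot(*l)*1e3)
show('ring',(328,480),.036);show('ptr',(332,187),.027);show('pin',(331,290),.08);show('nose',(331,170),.027);show('blk',(331,110),.03);show('dot',(637,471),.012)
job.hand_in();print(telemetry.observe()['clock'])
```

```text
ring [0.5403 0.0682] 76.4846089869927 1.0230182914885824
ptr [0.4675 0.0165] 81.08143194666891 90.31665242792553
pin [0.48   0.0251] 81.22211667533543 75.15007096867318
nose [0.4636 0.0134] 81.29948049906486 95.2830909750657
blk [0.4495 0.003 ] 81.39975207906735 112.82838243602677
dot [0.4874 0.1561] -12.552135024087008 102.61748117141441
the job is handed in; nothing more can be done
the job is handed in; nothing more can be done
```

I pushed the lever to the open stop, brought it back to the set marker, lifted the gripper clear and handed the job in at about 18 s. The hand-in gives no verdict, so everything below is from my own measurements.

- **Open stop:** I straddled the pin with half-open fingers and swept it round until the 6 N force limit tripped. The wrist picture then put the lever at about 0.2°, with the required limit at about 2.9°.
- **Set marker:** after backing off and lifting, the pointer measured 81.1° and the marker nose 81.3°. That is about 0.2°, or under 0.5 mm, against the 6 mm allowed.
- **Marker and stand:** the marker's angle before the pushing was within about half a degree of its final value. The ring centre and big dot agreed with the first wrist picture to about 1 mm, so I saw no shift beyond measurement noise.
- **Bystanders:** in the top picture they look unmoved. I judged this by eye and did not measure it.

No check failed or disagreed. After lifting, the force on the tool was about 0.4 N, which is noise.

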